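Set the plate gap of a dielectric test cell with its thumbwheel

TASK

Close the gap of the test cell by rolling its knurled wheel under a fingertip, stroke by stroke, until the pointer on the sliding plate lines up with the gauge mark on the rail. Do not grasp or lift anything, do not touch the sliding plate or its pointer, and leave the screwdriver, the can and the brass weight where they are. Finish with the hand clear of everything.

Things in the scene. Friction and masses are not known exactly. Their poses are not given: they have to be found in the camera images.
- cell: Test cell fixed to the bench, turned up to 0.35 rad: grey base 110 (x) by 250 (y) by 14 mm. Origin on the bench, 10 mm to the -y side of the base's middle. z up; y runs along the slide, from the fixed round plate (-y end) to the wheel (+y end). The wheel is its highest part; the round steel plates, 50 mm across, top out 75 mm above the bench, 110 mm or more from the axle.
- wheel: Knurled steel wheel, 60 mm across, 20 mm wide, upright between two aluminium cheeks (38 mm over their outsides, 52 mm long, tops 66 mm above the bench). Origin at its centre, on the axle, 50 mm above the bench. The axle is its x axis, parallel to the cell's x; its y and z turn with it. It stays where left; friction about 1 N at the rim; stops at both ends of travel.
- wheel_top (a point): Top of the wheel's rim, 80 mm above the bench, where a fingertip rolls it; it does not turn with the wheel and its axes are the cell's. Dragging the top towards the cell's -y (towards the plates) closes the gap, the other way opens it. 30 mm of rim (1 rad) moves the sliding plate 8 mm. A fingertip pressing down with 5 to 15 N carries the rim along with little slip.
- carriage: The sliding part, not to be touched: white block with a round steel plate, the pointer, and a rack that runs past the wheel on the cell's -x side (21 to 27 mm from its middle, top 63 mm above the bench). It moves along the cell's -y as the gap closes, 44 mm in all. Its origin is the cell's origin when fully open, and moves with it.
- pointer (a point): Outer end, on top, of the pointer: a black blade 4 mm thick (along the cell's y) that sticks out of the sliding block on the cell's +x side, 34 mm from the cell's middle, 50 mm above the bench. The point is in the middle of its thickness.
- mark (a point): Inner end, on top, of the gauge mark: a black upright blade 4 mm thick (cell's y), 15 mm long, on a small white rider on the white rail along the cell's +x side, 50 mm above the bench; the middle of its thickness. Axes as the cell's. The pointer starts 10 to 36 mm to its +y side; they line up at the same cell y, end to end, 3.5 mm apart.
- screwdriver: Loose black-handled screwdriver, about 200 mm long, lying on the robot's side of the cell. Leave it alone.
- can: Loose aluminium can, 48 mm across and 100 mm high, standing beyond the wheel's end of the cell. Leave it alone. Origin under its middle.
- weight: Loose brass weight, 38 mm across and 50 mm high with a knob, standing off the cell's far corner. Leave it alone. Origin under its middle.

How it is judged:
On the way:
1. the wheel is rolled under the fingers (contact force between the fingers and wheel above 0.3 N and angular speed of wheel above 0.1 rad/s), for 0.1 s.
At the end, for the whole second after the job is handed in: The pointer stands within 2.5 mm of the mark along the slide, at rest, with the hand clear of everything (y of pointer in the frame of mark between -0.0025 and 0.0025 m and linear speed of carriage below 0.002 m/s); the robot touches nothing.
It fails at once if the sliding plate, its block, rack or pointer is touched (contact force between anything else and carriage above 0.5 N).
It fails at once if the screwdriver is moved or lifted (distance of screwdriver from where it was at the start of the episode above 0.015 m).
It fails at once if the can is moved or lifted (distance of can from where it was at the start of the episode above 0.015 m).
It fails at once if the brass weight is moved or lifted (distance of weight from where it was at the start of the episode above 0.015 m).
It also fails if it takes over 51 s, if anything falls off the work surface, if the arm or the gripper's body presses on something with over 40 N, if the wrist force passes 120 N, or if a joint passes its speed limit or range.

ROBOT

A 6-joint arm with a two-finger parallel gripper is mounted at the origin on the work surface. World frame = base frame: x ahead of the robot, y to its left, z up, the work surface at z = 0. Lengths are in m, angles in rad, forces in N, time in s.
With the tool pointing down it reaches from about 0.425 to 0.95 m from the base axis. Payload 3.5 kg.
Tool frame: the origin (TCP) lies midway between the tips of the shut fingers; the grasp point (between the pads) lies 19 mm behind it; z points along the fingers, y is the line along which they close (so a half turn about z gives the same grasp; the last joint's range is limited). The gripper opens to 85 mm and grips with 20 to 120 N. Pads are 22 mm wide; open, the fingers measure 114 mm over their backs; the gripper's body (76 mm by 85 mm) begins 54 mm behind the grasp point. The pads swing forward as they close: fully open they stand 13 mm farther back than shut.
Start: joints at [-1.387, 0.286, 1.577, -0, 1.279, -0.15], TCP at [0.221, -0.638, 0.231] pointing down, gripper open.
Joint ranges: [-2.77, 2.77], [-0.9, 2.22], [0.21, 2.48], [-1.53, 4.67], [0.24, 2.81], [-2.84, 2.84]. Speed limits (rad/s): [2.79, 2.79, 3.14, 3.14, 3.14, 3.14].

INTERFACE

Orientations are given as a unit quaternion [x, y, z, w].
In Python, from plant import * gives the robot as it stands.
- The arm moves only by the tool move_arm, never from a script. Its argument "moves" is a list of rows, each a list of 3 entries, a list of its own where there are three numbers: the opening, from 0 (shut) to 1 (fully open), then the shift along the tool's x, y, z in m, then the turn, a rotation vector about the tool's x, y, z in rad. A call has exactly 10 rows; each row shifts and turns the commanded pose from where the row before left it, along the tool's axes as they then stand; what a row does not reach is not made up. A row lasts 1/12 s, in which the tool goes at most 41.7 mm and 7.16 degrees, less where a joint would pass 70% of its speed; a pose out of reach is approached as far as the arm can. A call is refused whole if a number of a shift passes 0.0417 or a number of a turn 0.125, either way. A call with a gripper value outside its range is refused whole. The fingers move at their own pace and stop on an object; "grip_force" is the grip in N (left out, the last holds). Time passes only in rows, so rows that do not move let the fingers close, or fill a call up. It gives the time, the measured TCP pose, the force, the opening and the grip force at its end, in the units of the state.
- get_state(): the state, without advancing time (a new reading comes with each control period).
- read_camera(name): name is "side" or "top" or "wrist"; returns the picture (420x560x3 uint8, red, green, blue); there is no depth.
- camera_params(name): a dict with "fx", "fy", "cx", "cy" (pixels), "rvec" (rotation vector, rad) and "tvec" (3), from world to camera coordinates, as OpenCV has them; the wrist camera has in their place "tool_from_camera" (4x4, takes a point from camera to tool coordinates, whose origin is the TCP and whose axes are the flange's). Camera axes: x right, y down, z forward; pixel columns grow to the right and rows downward; lengths in m; the calibration is good to about 2 mm. A picture is of the moment at which its call begins: read the wrist's pose just before it. camera_params takes no time and is no camera call.
- sign_off(): hands the job in; it is judged then, once.
The state is a dict: "time": time; "qpos": joint angles; "dq": joint speeds; "joint_efforts": joint torques, N m; "eef_pos": TCP position; "tcp_rot": TCP orientation; "contact_force": force on the tool from outside, world axes, zero at the start; "wrist_torque": the same for the moment, N m; "opening": opening from 0.0 (shut) to 1.0 (fully open); "finger_force": force on a finger pad.
Only numpy, scipy, OpenCV 4.12 (cv2) and the standard library are available. Lean on these libraries where they do the work, as an engineer would, in place of code of your own. Each camera call takes 0.05 s, during which the arm holds its last target. There are 200 camera calls.

## Working session

There is one attempt and no reset: what is moved stays moved. The work goes in short steps, Python scripts to look and compute and a tool call to move; the robot and the scene stay as the last step left them, time stands still between calls to the robot, and variables do not carry over. Pictures are saved under pics/ and viewed, at most 10 in all, crops included, and the job is handed in when it is done.

Besides the shell and the picture viewer there is one more tool, called after ">>>" in YAML: its name, and indented under it one key for each argument. move_arm: Moves the arm, as the interface text tells. Its arguments: {"type":"object","properties":{"moves":{"type":"array"},"grip_force":{"type":"number"}},"required":["moves"]}

```bash
mkdir -p pics; ls; python3 - <<'E'
from plant import *
import cv2
for n in("top","side"):
    cv2.imwrite(f"pics/{n}0.png",read_camera(n)[:,:,::-1]); print(n,camera_params(n))
print(camera_params("wrist"));print(get_state())
E
```

```text
pics
top {'fx': 416.4311363008964, 'fy': 416.4311363008964, 'cx': 278.96924504266684, 'cy': 200.27694450556814, 'rvec': array([ 2.12481928, -2.17376517,  0.14621417]), 'tvec': array([0.03507584, 0.58963972, 0.76862112])}
side {'fx': 533.8299272169845, 'fy': 533.8299272169845, 'cx': 273.2963643820779, 'cy': 211.29559102953345, 'rvec': array([ 2.37634341, -0.26549822,  0.07730911]), 'tvec': array([-0.55683408,  0.16849828,  1.0668128 ])}
{'fx': 330.95314691728015, 'fy': 330.95314691728015, 'cx': 278.8856394658677, 'cy': 210.3258308592221, 'tool_from_camera': array([[ 2.04825885e-04, -9.58306563e-01, -2.85741999e-01,
         7.21903449e-02],
       [ 9.99998784e-01,  6.38125290e-04, -1.42329101e-03,
        -5.29329920e-04],
       [ 1.54628831e-03, -2.85741359e-01,  9.58305528e-01,
        -1.43018299e-01],
       [ 0.00000000e+00,  0.00000000e+00,  0.00000000e+00,
         1.00000000e+00]])}
{'time': 0.1, 'qpos': array([-1.38702908e+00,  2.87131412e-01,  1.57804338e+00, -5.02399212e-05,
        1.27862122e+00, -1.49958132e-01]), 'dq': array([ 0.00204115, -0.00017528, -0.00289643,  0.00040696, -0.00091046,
       -0.00099993]), 'joint_efforts': array([ 6.05762980e-04, -4.07298052e+01, -2.93698990e+01, -1.38039154e-04,
        3.40858714e-03, -6.71351103e-06]), 'eef_pos': array([ 0.22103765, -0.63714166,  0.23004236]), 'tcp_rot': array([ 9.86108888e-01,  1.66096496e-01, -4.26664333e-05, -1.10111383e-03]), 'contact_force': array([ 0.07249358, -0.09245883, -0.42457006]), 'wrist_torque': array([-0.00745215, -0.00623469, -0.00852674]), 'finger_force': 0.0, 'opening': 0.9990009473821401}
```

View pics/top0.png

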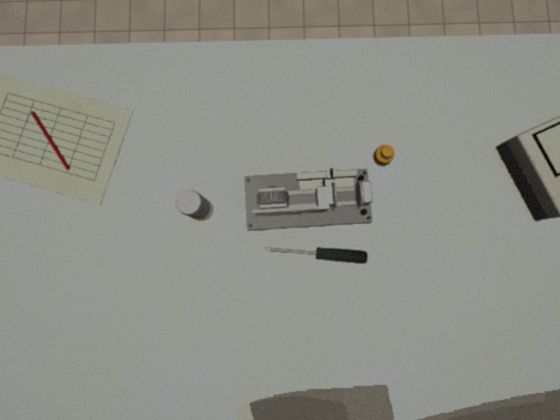

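View pics/side0.png

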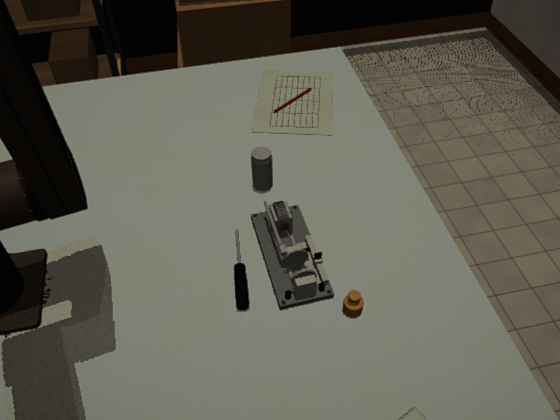

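The top view shows the cell with corners near (246,177), (369,168), (372,222), (248,231). The wheel is near (270,198), the pointer near (325,183) and the mark near (332,173). The can is at (190,203), the weight at (384,155), and the screwdriver runs along (265-367,252), on the robot's side. Next I'll enlarge the cell to read finer pixels.

```bash
cat > h.py <<'E'
import numpy as np, cv2
from plant import *
def ray(n,uv,z):
    p=camera_params(n); R=cv2.Rodrigues(p["rvec"])[0]
    c=-R.T@p["tvec"]; uv=np.atleast_2d(uv).astype(float)
    d=np.c_[(uv[:,0]-p["cx"])/p["fx"],(uv[:,1]-p["cy"])/p["fy"],np.ones(len(uv))]@R
    return c+d*((z-c[2])/d[:,2])[:,None]
E
python3 - <<'E'
from h import *
im=cv2.imread("pics/top0.png")[155:245,235:385]
cv2.imwrite("pics/c.png",cv2.resize(im,None,fx=5.3,fy=5.3,interpolation=cv2.INTER_CUBIC))
c=ray("top",[[246,177],[369,168],[372,222],[248,231]],.014); print(c.round(4))
print([np.linalg.norm(c[i]-c[i-1]).round(4) for i in range(4)])
print(ray("top",[[270,198]],.08),ray("top",[[190,203]],.1),ray("top",[[384,155]],.05))
E
```

```text
[[ 0.6431  0.0873  0.014 ]
 [ 0.6558 -0.1624  0.014 ]
 [ 0.546  -0.1627  0.014 ]
 [ 0.5337  0.0846  0.014 ]]
[np.float64(0.1093), np.float64(0.25), np.float64(0.1098), np.float64(0.2475)]
[[0.58947155 0.03812577 0.08      ]] [[0.58080884 0.18176542 0.1       ]] [[ 0.67331841 -0.18495249  0.05      ]]
```

View pics/c.png

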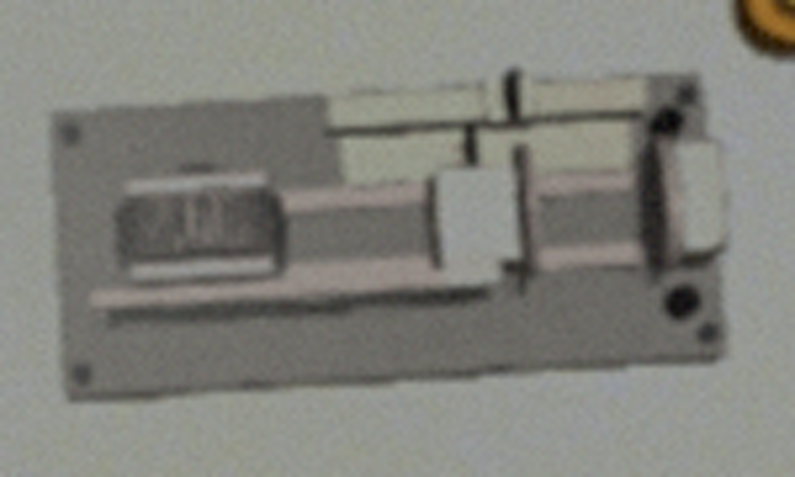

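The enlarged crop shows the cheeks centred at crop (197,228), the pointer's outer end at (470,128) and the mark's inner end at (513,118). The base sides come out at 109–110 × 248–250 mm, which matches the sizes given.

```bash
cat >> h.py <<'E'
yaw=0.048
ex=np.array([np.cos(yaw),np.sin(yaw),0]); ey=np.array([-np.sin(yaw),np.cos(yaw),0])
def px(u,v): return [235+(u+.5)/5.3-.5,155+(v+.5)/5.3-.5]
E
python3 - <<'E'
from h import *
c=ray("top",[[246,177],[369,168],[372,222],[248,231]],.014); o=c.mean(0)-.01*ey
print("cell o",o)
for n,(u,v),z in(("cheeks",(197,228),.066),("wheel",(200,228),.078),("ptr",(470,128),.05),("mark",(513,118),.05)):
    p=ray("top",[px(u,v)],z)[0]; print(n,p.round(4),"cell x,y",((p-o)@ex).round(4),((p-o)@ey).round(4))
s=get_state(); w=p=ray("top",[px(197,228)],.066)[0]
d=w-s["eef_pos"]; print("shift cell ex,ey",d@ex,d@ey,s["eef_pos"])
E
```

```text
cell o [ 0.59514894 -0.04828455  0.014     ]
cheeks [0.5922 0.0351 0.066 ] cell x,y 0.001 0.0834
wheel [0.5904 0.0338 0.078 ] cell x,y -0.0008 0.0823
ptr [ 0.629 -0.065  0.05 ] cell x,y 0.0331 -0.0183
mark [ 0.6324 -0.0808  0.05  ] cell x,y 0.0356 -0.0343
shift cell ex,ey 0.4029427632107078 0.6536534701044814 [ 0.22103765 -0.63714166  0.23004236]
```

>>> move_arm:
  moves:
    - [0,[0,0,0],[0,0,0.095]]
    - [0,[0,0,0],[0,0,0.095]]
    - [0,[0,0,0],[0,0,0.096]]
    - [0,[0.02,-0.0327,0],[0,0,0]]
    - [0,[0.02,-0.0327,0],[0,0,0]]
    - [0,[0.02,-0.0327,0],[0,0,0]]
    - [0,[0.02,-0.0327,0],[0,0,0]]
    - [0,[0.02,-0.0327,0],[0,0,0]]
    - [0,[0.02,-0.0327,0],[0,0,0]]
    - [0,[0.02,-0.0327,0],[0,0,0]]

```text
time: 0.93
eef_pos: [0.3504, -0.4004, 0.2308]
tcp_rot: [1.0, 0.024, -0.0, -0.0]
contact_force: [0.6, -1.9, 0.5]
opening: -0.003
finger_force: 0.0
```

>>> move_arm:
  moves:
    - [0,[0.02,-0.0327,0],[0,0,0]]
    - [0,[0.02,-0.0327,0],[0,0,0]]
    - [0,[0.02,-0.0327,0],[0,0,0]]
    - [0,[0.02,-0.0327,0],[0,0,0]]
    - [0,[0.02,-0.0327,0],[0,0,0]]
    - [0,[0.02,-0.0327,0],[0,0,0]]
    - [0,[0.02,-0.0327,0],[0,0,0]]
    - [0,[0.02,-0.0327,0],[0,0,0]]
    - [0,[0.02,-0.0327,0],[0,0,0]]
    - [0,[0.02,-0.0327,0],[0,0,0]]

```text
time: 1.77
eef_pos: [0.5345, -0.0642, 0.2309]
tcp_rot: [1.0, 0.024, -0.0, -0.0]
contact_force: [1.4, -0.3, 0.8]
opening: 0.0
finger_force: 0.0
```

```bash
cat >> h.py <<'E'
W=np.array([.592,.0345,.08])
def rep():
    s=get_state(); d=s["eef_pos"]-W
    q=s["tcp_rot"]; print("t",round(s["time"],2),"rel wheel_top (cell x,y,z)",(d@ex).round(4),(d@ey).round(4),d[2].round(4),"yaw",2*np.arctan2(q[1],q[0]),"F",s["contact_force"].round(2),"op",s["opening"])
    return s
E
python3 - <<'E'
from h import *
s=rep(); print(s["eef_pos"],s["tcp_rot"])
cv2.imwrite("pics/w1.png",read_camera("wrist")[:,:,::-1])
E
```

```text
t 1.77 rel wheel_top (cell x,y,z) -0.0622 -0.0958 0.1509 yaw 0.0478963178510545 F [ 1.35 -0.29  0.76] op 0.00017338872797880732
[ 0.53449049 -0.06420814  0.23094153] [ 9.99713220e-01  2.39458690e-02 -2.60098629e-04 -7.37713336e-05]
```

View pics/w1.png

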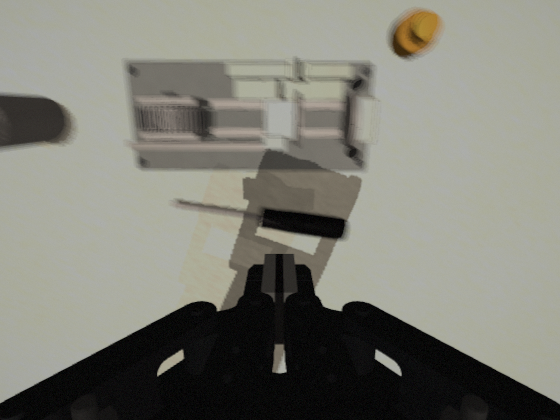

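The wrist view was sharp enough to use and shows the wheel near (172,118), the mark at (298,70) and the fingertip at (280,260), with nothing in the way. I'll move over the wheel and start about 12 mm to its +y side.

>>> move_arm:
  moves:
    - [0,[0.0156,-0.027,0],[0,0,0]]
    - [0,[0.0156,-0.027,0],[0,0,0]]
    - [0,[0.0156,-0.027,0],[0,0,0]]
    - [0,[0.0156,-0.027,0],[0,0,0]]
    - [0,[0,0,0.025],[0,0,0]]
    - [0,[0,0,0.025],[0,0,0]]
    - [0,[0,0,0.025],[0,0,0]]
    - [0,[0,0,0.025],[0,0,0]]
    - [0,[0,0,0.02],[0,0,0]]
    - [0,[0,0,0.01],[0,0,0]]

```text
time: 2.65
eef_pos: [0.5889, 0.0449, 0.0974]
tcp_rot: [1.0, 0.024, -0.003, -0.0]
contact_force: [-0.8, -0.2, -0.3]
opening: 0.005
finger_force: 0.0
```

```bash
python3 - <<'E'
from h import *
rep()
cv2.imwrite("pics/w2.png",read_camera("wrist")[:,:,::-1])
cv2.imwrite("pics/s2.png",cv2.resize(read_camera("side")[170:310,200:360,::-1],None,fx=4,fy=4,interpolation=cv2.INTER_CUBIC))
rep()
E
```

```text
t 2.65 rel wheel_top (cell x,y,z) -0.0026 0.0105 0.0174 yaw 0.047893230861040366 F [-0.81 -0.16 -0.28] op 0.004921597198892173
t 2.75 rel wheel_top (cell x,y,z) -0.0021 0.0104 0.0186 yaw 0.0477690653015731 F [-0.01 -0.17  1.42] op -0.002437923932830283
```

View pics/w2.png

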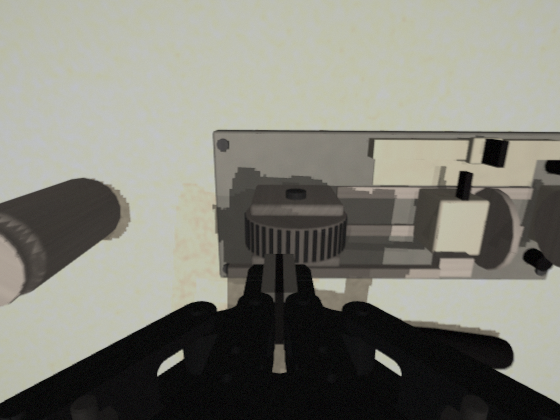

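View pics/s2.png

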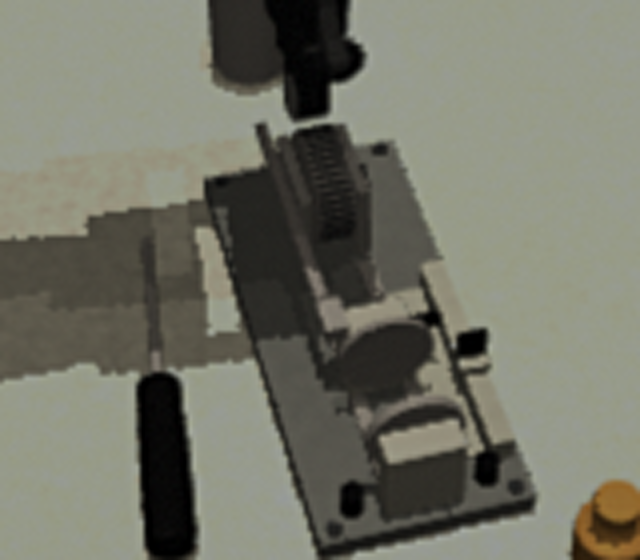

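The wrist view shows the fingertip at (280,258) over the +y side of the wheel, whose middle is at column 297. The pointer at (464,184) and the mark at (494,152) can both be seen from here, and the side view agrees. I'll come down gently.

>>> move_arm:
  moves:
    - [0,[0.002,0,0.005],[0,0,0]]
    - [0,[0,0,0.005],[0,0,0]]
    - [0,[0,0,0.003],[0,0,0]]
    - [0,[0,0,0.001],[0,0,0]]
    - [0,[0,0,0.001],[0,0,0]]
    - [0,[0,0,0.001],[0,0,0]]
    - [0,[0,0,0.001],[0,0,0]]
    - [0,[0,0,0],[0,0,0]]
    - [0,[0,0,0],[0,0,0]]
    - [0,[0,0,0],[0,0,0]]

```text
time: 3.58
eef_pos: [0.5935, 0.0447, 0.0844]
tcp_rot: [1.0, 0.024, 0.0, 0.0]
contact_force: [1.5, -0.7, 1.0]
opening: -0.001
finger_force: 0.0
```

```bash
python3 -c "
from h import *
rep()"
```

```text
t 3.58 rel wheel_top (cell x,y,z) 0.0019 0.0102 0.0044 yaw 0.04780360535071856 F [ 1.49 -0.67  1.01] op -0.0006089714177594671
```

>>> move_arm:
  moves:
    - [0,[-0.001,-0.002,0.002],[0,0,0]]
    - [0,[0,0,0.001],[0,0,0]]
    - [0,[0,0,0.0005],[0,0,0]]
    - [0,[0,0,0.0005],[0,0,0]]
    - [0,[0,0,0.0005],[0,0,0]]
    - [0,[0,0,0.0005],[0,0,0]]
    - [0,[0,0,0],[0,0,0]]
    - [0,[0,0,0],[0,0,0]]
    - [0,[0,0,0],[0,0,0]]
    - [0,[0,0,0],[0,0,0]]

```text
time: 4.42
eef_pos: [0.5924, 0.0467, 0.0796]
tcp_rot: [1.0, 0.024, 0.0, 0.0]
contact_force: [-0.8, 0.2, 2.3]
opening: 0.003
finger_force: 1.1
```

>>> move_arm:
  moves:
    - [0,[0,0,0.0005],[0,0,0]]
    - [0,[0,0,0.0005],[0,0,0]]
    - [0,[0,0,0],[0,0,0]]
    - [0,[0,0,0],[0,0,0]]
    - [0,[0,0,0],[0,0,0]]
    - [0,[0,0,0],[0,0,0]]
    - [0,[0,0,0],[0,0,0]]
    - [0,[0,0,0],[0,0,0]]
    - [0,[0,0,0],[0,0,0]]
    - [0,[0,0,0],[0,0,0]]

```text
time: 5.25
eef_pos: [0.5924, 0.0467, 0.0794]
tcp_rot: [1.0, 0.024, -0.0, 0.0]
contact_force: [-2.7, 0.3, 6.0]
opening: -0.002
finger_force: 3.1
```

>>> move_arm:
  moves:
    - [0,[0,0.002,0.0005],[0,0,0]]
    - [0,[0,0.003,0],[0,0,0]]
    - [0,[0,0.003,0],[0,0,0]]
    - [0,[0,0.003,0],[0,0,0]]
    - [0,[0,0.003,0],[0,0,0]]
    - [0,[0,0.003,0],[0,0,0]]
    - [0,[0,0.003,0],[0,0,0]]
    - [0,[0,0.003,0],[0,0,0]]
    - [0,[0,0.001,0],[0,0,0]]
    - [0,[0,0,0],[0,0,0]]

```text
time: 6.08
eef_pos: [0.5936, 0.0221, 0.0789]
tcp_rot: [1.0, 0.024, -0.0, 0.0]
contact_force: [-3.2, -0.8, 6.5]
opening: 0.001
finger_force: 3.3
```

```bash
python3 - <<'E'
from h import *
rep()
cv2.imwrite("pics/w3.png",read_camera("wrist")[:,:,::-1])
E
```

```text
t 6.08 rel wheel_top (cell x,y,z) 0.001 -0.0125 -0.0011 yaw 0.04800841001662221 F [-3.22 -0.82  6.47] op 0.001366206183766919
```

View pics/w3.png

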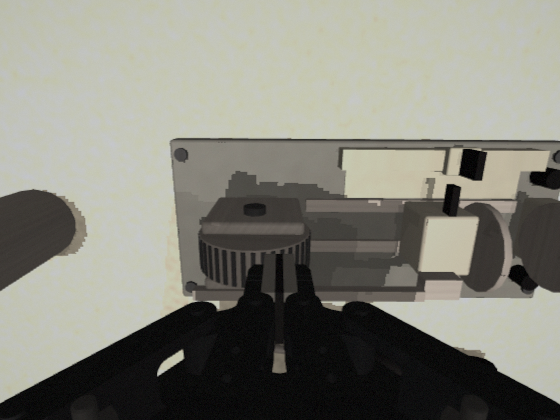

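The picture shows the fingertip at the end of its stroke. The pointer is at (452,198) and the mark at (473,163), so the gap has shrunk. I'll measure it from the top right edges of the two blades at z=50 mm.

```bash
cat >> h.py <<'E'
from scipy.spatial.transform import Rotation as Ro
def wray(s,uv,z):
    p=camera_params("wrist"); T=p["tool_from_camera"]; R=Ro.from_quat(s["tcp_rot"]).as_matrix()
    uv=np.atleast_2d(uv).astype(float)
    d=np.c_[(uv[:,0]-p["cx"])/p["fx"],(uv[:,1]-p["cy"])/p["fy"],np.ones(len(uv))]@(R@T[:3,:3]).T
    c=s["eef_pos"]+R@T[:3,3]
    P=c+d*((z-c[2])/d[:,2])[:,None]-W
    return np.c_[P@ex,P@ey]
def blobs(im,u0=380,u1=560,v0=120,v1=260,th=40):
    m=(im.max(2)<th).astype(np.uint8)[v0:v1,u0:u1]
    n,l,st,ce=cv2.connectedComponentsWithStats(m)
    for i in range(1,n):
        if st[i,4]>60: print("blob x,y,w,h,a",st[i,0]+u0,st[i,1]+v0,*st[i,2:])
    return m
E
python3 - <<'E'
from h import *
im=cv2.imread("pics/w3.png"); blobs(im); im2=cv2.imread("pics/w2.png"); print(); blobs(im2)
cv2.imwrite("pics/z3.png",cv2.resize(im[140:225,420:520],None,fx=7,fy=7,interpolation=cv2.INTER_NEAREST))
E
```

```text
blob x,y,w,h,a 459 149 27 31 641
blob x,y,w,h,a 530 168 30 21 474
blob x,y,w,h,a 443 185 17 31 414

blob x,y,w,h,a 483 139 25 28 539
blob x,y,w,h,a 546 161 14 13 168
blob x,y,w,h,a 456 172 16 28 332
blob x,y,w,h,a 524 249 23 11 190
```

View pics/z3.png

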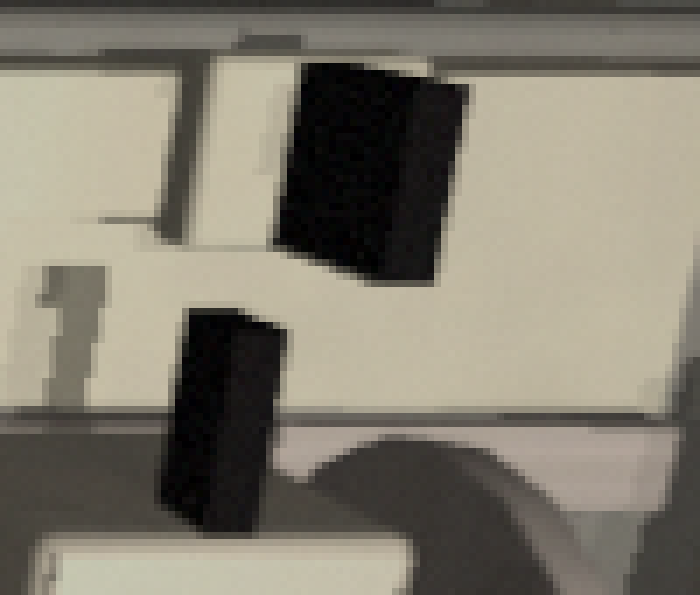

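The enlargement shows the top faces. The mark's inner end is at (406,283), or pixel (477.5,179.9), and the pointer's outer end is at (262,325), or pixel (456.9,185.9).

```bash
python3 - <<'E'
from h import *
s=rep(); P=wray(s,[[477.5,179.9],[456.9,185.9]],.05); print(P, P[1]-P[0])
E
```

```text
t 6.13 rel wheel_top (cell x,y,z) 0.001 -0.0125 -0.0011 yaw 0.048081404817649706 F [-2.93 -1.48  6.12] op 0.0008537555864468186
[[ 0.03849128 -0.11674544]
 [ 0.03525474 -0.1063807 ]] [-0.00323654  0.01036473]
```

>>> move_arm:
  moves:
    - [0,[0,0,-0.005],[0,0,0]]
    - [0,[0,0,-0.003],[0,0,0]]
    - [0,[0,-0.008,0],[0,0,0]]
    - [0,[0,-0.008,0],[0,0,0]]
    - [0,[0,-0.008,0],[0,0,0]]
    - [0,[0,0,0.004],[0,0,0]]
    - [0,[0,0,0.003],[0,0,0]]
    - [0,[0,0,0.001],[0,0,0]]
    - [0,[0,0,0],[0,0,0]]
    - [0,[0,0,0],[0,0,0]]

```text
time: 6.97
eef_pos: [0.5923, 0.0476, 0.0791]
tcp_rot: [1.0, 0.024, -0.0, -0.001]
contact_force: [-3.9, 2.5, 8.8]
opening: -0.001
finger_force: 4.3
```

>>> move_arm:
  moves:
    - [0,[0,0.002,0],[0,0,0]]
    - [0,[0,0.003,0],[0,0,0]]
    - [0,[0,0.003,0],[0,0,0]]
    - [0,[0,0.003,0],[0,0,0]]
    - [0,[0,0.003,0],[0,0,0]]
    - [0,[0,0.003,0],[0,0,0]]
    - [0,[0,0.003,0],[0,0,0]]
    - [0,[0,0.003,0],[0,0,0]]
    - [0,[0,0.001,0],[0,0,0]]
    - [0,[0,0,0],[0,0,0]]

```text
time: 7.8
eef_pos: [0.5935, 0.022, 0.0789]
tcp_rot: [1.0, 0.024, -0.0, 0.001]
contact_force: [-3.5, -1.0, 6.8]
opening: 0.0
finger_force: 3.6
```

```bash
python3 - <<'E'
from h import *
s=rep(); im=np.ascontiguousarray(read_camera("wrist")[:,:,::-1]); cv2.imwrite("pics/w4.png",im); blobs(im)
E
```

```text
t 7.8 rel wheel_top (cell x,y,z) 0.0009 -0.0126 -0.0011 yaw 0.04809302586842387 F [-3.47 -1.02  6.78] op 0.00038273705880177136
blob x,y,w,h,a 460 149 26 31 642
blob x,y,w,h,a 530 167 30 22 474
blob x,y,w,h,a 455 185 19 31 433
```

Same camera pose as before: the pointer's right edge moved from 460 to 474 px, about 6.6 mm. That leaves about 3.8 mm, so the next stroke is about 14 mm.

>>> move_arm:
  moves:
    - [0,[0,0,-0.005],[0,0,0]]
    - [0,[0,0,-0.003],[0,0,0]]
    - [0,[0,-0.008,0],[0,0,0]]
    - [0,[0,-0.006,0],[0,0,0]]
    - [0,[0,-0.006,0],[0,0,0]]
    - [0,[0,0,0.004],[0,0,0]]
    - [0,[0,0,0.003],[0,0,0]]
    - [0,[0,0,0.001],[0,0,0]]
    - [0,[0,0,0],[0,0,0]]
    - [0,[0,0,0],[0,0,0]]

```text
time: 8.68
eef_pos: [0.5926, 0.0432, 0.0797]
tcp_rot: [1.0, 0.024, -0.0, -0.0]
contact_force: [-5.4, 1.0, 10.2]
opening: -0.0
finger_force: 5.4
```

>>> move_arm:
  moves:
    - [0,[0,0.002,0],[0,0,0]]
    - [0,[0,0.003,0],[0,0,0]]
    - [0,[0,0.003,0],[0,0,0]]
    - [0,[0,0.003,0],[0,0,0]]
    - [0,[0,0.002,0],[0,0,0]]
    - [0,[0,0.001,0],[0,0,0]]
    - [0,[0,0,0],[0,0,0]]
    - [0,[0,0,0],[0,0,0]]
    - [0,[0,0,-0.004],[0,0,0]]
    - [0,[0,0,-0.02],[0,0,0]]

```text
time: 9.52
eef_pos: [0.5904, 0.029, 0.0982]
tcp_rot: [1.0, 0.024, -0.004, -0.001]
contact_force: [-0.5, 0.5, -0.2]
opening: -0.002
finger_force: 0.0
```

>>> move_arm:
  moves:
    - [0,[0,0,-0.02],[0,0,0]]
    - [0,[0,0,-0.01],[0,0,0]]
    - [0,[0,0,0],[0,0,0]]
    - [0,[0,0,0],[0,0,0]]
    - [0,[0,0,0],[0,0,0]]
    - [0,[0,0,0],[0,0,0]]
    - [0,[0,0,0],[0,0,0]]
    - [0,[0,0,0],[0,0,0]]
    - [0,[0,0,0],[0,0,0]]
    - [0,[0,0,0],[0,0,0]]

```text
time: 10.35
eef_pos: [0.593, 0.0287, 0.1315]
tcp_rot: [1.0, 0.024, -0.0, -0.0]
contact_force: [-0.1, -0.1, 0.6]
opening: 0.001
finger_force: 0.0
```

```bash
python3 - <<'E'
from h import *
s=rep(); im=np.ascontiguousarray(read_camera("wrist")[:,:,::-1]); cv2.imwrite("pics/w5.png",im); blobs(im)
cv2.imwrite("pics/z5.png",cv2.resize(im[130:230,390:490],None,fx=6,fy=6,interpolation=cv2.INTER_NEAREST))
E
```

```text
t 10.35 rel wheel_top (cell x,y,z) 0.0008 -0.0058 0.0515 yaw 0.04778029777887323 F [-0.13 -0.08  0.58] op 0.001471519537761254
blob x,y,w,h,a 431 141 18 23 329
blob x,y,w,h,a 490 156 27 17 339
blob x,y,w,h,a 433 169 13 24 236
blob x,y,w,h,a 477 237 21 20 208
```

View pics/z5.png

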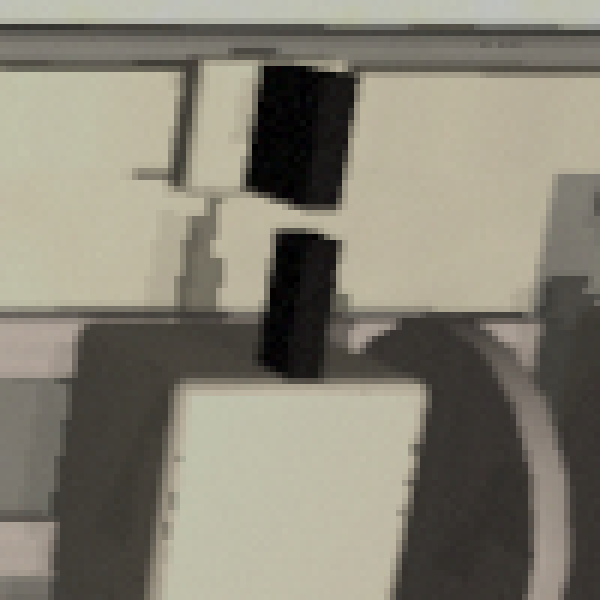

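The mark's inner top right corner is at (340,208) and the pointer's outer top right corner at (339,240), so they look nearly aligned. I'll cast both to check.

```bash
python3 - <<'E'
from h import *
s=rep(); P=wray(s,[[390+340/6,130+208/6],[390+339/6,130+240/6]],.05); print(P,P[1]-P[0])
if abs(P[1,1]-P[0,1])<.0015: print(sign_off())
E
```

```text
t 10.4 rel wheel_top (cell x,y,z) 0.0008 -0.0058 0.0516 yaw 0.047764221179036025 F [0.73 0.23 0.9 ] op 0.0006371532974453082
[[ 0.03823385 -0.11922112]
 [ 0.03458324 -0.11963694]] [-0.00365061 -0.00041582]
the job is handed in; nothing more can be done
None
```

I closed the gap in three fingertip strokes and handed the job in: the pointer measured about 0.4 mm from the mark (limit 2.5 mm), and the hand was about 50 mm clear above the wheel.

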